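# Open a radio and take out its old cell

### The job

The screws are already out of this radio: lift the dark back cover off and lay it flat, the same way up, in the wide bay of the blue parts tray. Then take out the silver lithium cell, gripping it only lightly, and set it down flat in the empty compartment of the red battery box. Drop nothing, leave the radio where it stands, do not disturb anything else on the table, and let go of everything at the end.

Things in the scene. Friction and masses are not known exactly. Their poses are not given: they have to be found in the camera images.
- radio: front shell of a portable radio lying on its face: open black plastic box, outside 154 mm (x) by 62 mm (y), rim 26 mm high; origin at the centre of its underside, z up. A lip 4 mm in from the outside rises to 30 mm and sits inside the cover with 1.5 mm play. Silver loudspeaker magnet at x = -44 mm; two small aluminium knobs stick out 8 mm from its +x end. Loose, 0.34 kg
- cell_bay (a point): centre of the floor of the cell's bay in the radio shell, 22 mm along the radio's +x, 12 mm above the table; axes as the radio's. Ribs 3 mm high at its y sides and corners only: beside the cell's 26 mm wide faces there is free room for fingers (27 mm towards +x, 31 mm towards -x, 22 mm wide) down to this height
- cover_mid (a point): centre (half-way up) of the radio's back cover: dark grey box 154 mm (x) by 62 mm (y) by 16 mm high, open underneath, walls 2.5 mm, about 55 g. It rests loose on the shell's rim, sides flush with the shell's: underside 26 mm, flat top 42 mm above the table. z up. It can be gripped across its width (60 N is fine) up to 55 mm from the middle of its long sides
- cell_mid (a point): centre (half-way up) of the old lithium cell: silver block with an amber tape band at one end, 26 mm (x, along the radio's x) by 42 mm (y) by 12 mm high, about 32 g, lying flat and loose in its bay, top 24 mm above the table; hidden until the cover is off. Grip across its 26 mm, between the free faces. Delicate: at most 40 N of grip per finger (20 N holds it well)
- tray_bay (a point): centre of the floor of the wide bay of the blue parts tray (fixed to the table). The bay is 178 mm (x) by 142 mm (y) inside, floor 4 mm above the table, walls up to 14 mm. Beyond a divider at its +x end is a narrow pocket of screws. x along the tray's length, z up
- flat_bay (a point): centre of the floor of the empty compartment, for flat cells, of the red battery recycling box (fixed to the table). The compartment is 96 mm (x) by 112 mm (y) inside, floor 4 mm above the table, walls and divider 38 mm above the table. The other compartment, beyond the divider on the +x side, holds old round cells
- jar: small glass jar of screws with an orange lid, 44 mm across, 55 mm high, standing close beside the radio's +y long side; origin at the centre of its underside
- spray_can: white and blue spray can with a red cap, 52 mm across, 169 mm tall, standing near the far corner of the radio (its +x, -y corner); origin at the centre of its underside
- tape: roll of amber tape lying flat, 52 mm across, 19 mm high, near an end of the radio; origin at the centre of its underside
- multimeter: yellow multimeter lying flat, 150 mm (x) by 74 mm by 48 mm high, at the far side; origin at the centre of its underside
- phone: dark phone lying flat, 150 mm (x) by 73 mm by 9 mm, near the robot; origin at the centre of its underside
- screwdriver: small grey screwdriver lying on the table near the robot, 160 mm along its x, 17 mm high; origin on the table under the front end of its handle
- half_shell: empty round black half shell of another device, open upward, 100 mm across, 26 mm high, at the far right; origin at the centre of its underside
- mug: blue mug, 80 mm across, 92 mm high, handle on its +y side, at the far left; origin at the centre of its underside
There are look-alikes about, which are no part of the job. There is more than one size of the part that bears cover_mid; the job needs the middle-sized.

How it is judged:
On the way, in this order (a step that is already met when the one before it is completed fails the run):
1. the cover is lifted clear of the radio (30 mm or more above its seat, still roughly level), the cell staying in its bay (z of cover_mid in the frame of radio above 0.064 m and angle between cover_mid's own z axis and vertical below 0.5 rad and x of cell_mid in the frame of radio between 0.012 and 0.032 m and y of cell_mid in the frame of radio between -0.01 and 0.01 m and z of cell_mid in the frame of radio between 0.013 and 0.023 m), for 0.1 s.
2. the cover lies flat, the same way up, in the wide bay of the blue tray, let go and at rest, the cell still in its bay in the radio (x of cover_mid in the frame of tray_bay between -0.03 and 0.03 m and y of cover_mid in the frame of tray_bay between -0.05 and 0.05 m and z of cover_mid in the frame of tray_bay below 0.0115 m and angle between cover_mid's own z axis and vertical below 0.08 rad and linear speed of cover below 0.03 m/s and x of cell_mid in the frame of radio between 0.012 and 0.032 m and y of cell_mid in the frame of radio between -0.01 and 0.01 m and z of cell_mid in the frame of radio between 0.013 and 0.023 m and contact force between the fingers and cover below 0.1 N), for 0.2 s.
At the end, for the whole second after the job is handed in: Cover flat (0.08 rad), same way up, on the floor of the tray's wide bay, centre within 30 mm along and 50 mm across of the bay's centre; cell flat (0.12 rad) on the floor of the red box's empty compartment; radio level, within 20 mm of its start; all at rest and released (x of cover_mid in the frame of tray_bay between -0.03 and 0.03 m and y of cover_mid in the frame of tray_bay between -0.05 and 0.05 m and z of cover_mid in the frame of tray_bay below 0.0115 m and angle between each of cover_mid, radio's own z axis and vertical below 0.08 rad and linear speed of each of cover, cell, radio below 0.03 m/s and x of cell_mid in the frame of flat_bay between -0.045 and 0.045 m and y of cell_mid in the frame of flat_bay between -0.053 and 0.053 m and z of cell_mid in the frame of flat_bay below 0.01 m and angle between cell_mid's own z axis and vertical below 0.12 rad and distance of radio from where it was at the start of the episode below 0.02 m and contact force between the fingers and anything else below 0.1 N); the robot touches nothing.
It fails at once if the cell is squeezed too hard (over 50 N a finger) (contact force between the fingers and cell above 100 N).
It fails at once if the cell is dropped (faster than 0.7 m/s out of the fingers) (linear speed of cell above 0.7 m/s and contact force between the fingers and cell below 0.1 N).
It fails at once if the cover is dropped (faster than 0.7 m/s out of the fingers) (linear speed of cover above 0.7 m/s and contact force between the fingers and cover below 0.1 N).
It fails at once if the radio is shoved more than 20 mm or tipped by more than 0.3 rad (distance of radio from where it was at the start of the episode above 0.02 m or angle between radio's own z axis and vertical above 0.3 rad).
It fails at once if any other thing on the table is moved more than 20 mm or tipped over (distance of any of jar, spray_can, tape, multimeter, phone, screwdriver, half_shell, mug from where it was at the start of the episode above 0.02 m or angle between any of jar, spray_can, tape, multimeter, phone, screwdriver, half_shell, mug's own z axis and vertical above 0.3 rad).
It also fails if it takes over 64 s, if anything falls off the work surface, if the arm or the gripper's body presses on something with over 40 N, if the wrist force passes 120 N, or if a joint passes its speed limit or range.

### The arm

A 6-joint arm with a two-finger parallel gripper is mounted at the origin on the work surface. World frame = base frame: x ahead of the robot, y to its left, z up, the work surface at z = 0. Lengths are in m, angles in rad, forces in N, time in s.
With the tool pointing down it reaches from about 0.4 to 0.825 m from the base axis. Payload 7 kg.
Tool frame: the origin (TCP) lies midway between the tips of the shut fingers; the grasp point (between the pads) lies hold_point_z behind it (hold_point_z is the distance from the TCP to the grasp point, in m); z points along the fingers, y is the line along which they close (so a half turn about z gives the same grasp; the last joint's range is limited). The gripper opens to 88 mm and grips with 3 to 60 N. Pads are 19 mm wide; open, the fingers measure 130 mm over their backs; the gripper's body (78 mm by 193 mm) begins 47 mm behind the grasp point.
Start: joints at [1.443, 0.359, 0.012, 0, -1.224, -0.288], TCP at [0.273, 0.617, 0.227] pointing down, gripper open.
Joint ranges: [-3.07, 3.07], [-1.43, 2.12], [-1.02, 1.25], [-3.03, 1.67], [-3.05, -0], [-3.03, 3.03]. Speed limits (rad/s): [2.39, 2.39, 3.01, 3.14, 3.14, 3.14].

### API

Orientations are given as [roll, pitch, yaw] about the fixed x, y, z axes, in that order (R = Rz(yaw) Ry(pitch) Rx(roll)).
In Python, from station import * gives the robot as it stands.
- The arm moves only by the tool apply_moves, never from a script. Its argument "steps" is a list of rows, each an object with "translation": the shift along the world's x, y, z scaled (see below), a list of three; "rotation": the turn, a rotation vector about the world's x, y, z scaled (see below), a list of three. A call has exactly 10 rows; each row is the pose to reach, as a shift and turn from the pose commanded when the call began; what a row does not reach only later rows make up. The controller multiplies each number of a shift by 250 mm and each number of a turn by 30 degrees. A row lasts 1/12 s, in which the tool goes at most 41.7 mm and 7.16 degrees, less where a joint would pass 70% of its speed; a pose out of reach is approached as far as the arm can. A call with a number of a shift or a turn outside -1 to 1 is refused whole. A call with a gripper value outside its range is refused whole. "jaw" is the closure, from -1 (fully open) to 1 (shut), so that 0 is half open, set as the call begins (left out, the last holds). The fingers move at their own pace and stop on an object; "newtons" is the grip in N (left out, the last holds). Time passes only in rows, so rows that repeat a pose let the fingers close, or fill a call up. It gives the time, the measured TCP pose, the force, the opening and the grip force at its end, in the units of the state.
- get_state(): the state, without advancing time (a new reading comes with each control period).
- grab_frame(name): name is "scene" or "top"; returns the picture (420x560x3 uint8, blue, green, red); there is no depth.
- camera_model(name): a dict with "fx", "fy", "cx", "cy" (pixels), "xyz" and "rotation" of the camera in the world. Camera axes: x right, y down, z forward; pixel columns grow to the right and rows downward; lengths in m; the calibration is good to about 2 mm. A picture is of the moment at which its call begins. camera_model takes no time and is no camera call.
- job_done(): hands the job in; it is judged then, once.
The state is a dict: "t": time; "q": joint angles; "qd": joint speeds; "joint_efforts": joint torques, N m; "eef_pos": TCP position; "ee_rot": TCP orientation; "force": force on the tool from outside, world axes, zero at the start; "moment": the same for the moment, N m; "width": finger opening in m; "gripper_force": force on a finger pad.
Only numpy, scipy, OpenCV 4.12 (cv2) and the standard library are available. Lean on these libraries where they do the work, as an engineer would, in place of code of your own. Each camera call takes 0.05 s, during which the arm holds its last target. There are 200 camera calls.

## Working session

There is one attempt and no reset: what is moved stays moved. The work goes in short steps, Python scripts to look and compute and a tool call to move; the robot and the scene stay as the last step left them, time stands still between calls to the robot, and variables do not carry over. Pictures are saved under pics/ and viewed, at most 12 in all, crops included, and the job is handed in when it is done.

Besides the shell and the picture viewer there is one more tool, called after "Request:" by a JSON object that holds its "name" and its "arguments", one argument or row to a line. apply_moves: Moves the arm, as the interface text tells. Shifts and turns lie within -1 to 1; 1 stands for 250 mm of shift or 30 degrees of turn. Its arguments: {"type":"object","properties":{"steps":{"type":"array"},"jaw":{"type":"number"},"newtons":{"type":"number"}},"required":["steps"]}

```bash
mkdir -p pics
python3 - <<'E'
from station import *
import cv2
for n in("scene","top"):
    cv2.imwrite(f"pics/{n}0.png",grab_frame(n)); print(camera_model(n))
print(get_state())
E
```

```text
{'fx': 385.47991013890027, 'fy': 385.47991013890027, 'cx': 275.679918381271, 'cy': 205.64643772074314, 'xyz': array([ 0.92796879, -0.45396191,  0.65442214]), 'rotation': array([-2.30592928, -0.00587614,  0.7967622 ])}
{'fx': 387.17739443659195, 'fy': 387.17739443659195, 'cx': 281.7686455342476, 'cy': 210.1662392524471, 'xyz': array([0.31839538, 0.01572969, 0.89508171]), 'rotation': array([-2.94234612e+00,  6.72117242e-05, -1.56329081e+00])}
{'t': 0.1, 'q': array([ 1.44309811e+00,  3.59343394e-01,  1.11426174e-02, -2.95950823e-04,
       -1.22409059e+00, -2.88065137e-01]), 'qd': array([-2.73379343e-04, -1.10789594e-03,  2.98059600e-03,  2.60160726e-03,
       -1.10952430e-03,  7.12102889e-05]), 'joint_efforts': array([-2.54813829e-03, -5.84162772e+01,  2.93746394e+01,  7.01556042e+00,
        1.00891685e-02, -5.57724218e-05]), 'eef_pos': array([0.27249877, 0.61707371, 0.22569702]), 'ee_rot': array([ 3.14008017e+00, -1.58013690e-04, -4.15864003e-01]), 'force': array([ 0.72596953, -0.31673969, -0.31825228]), 'moment': array([ 0.03019246, -0.03104595,  0.03496743]), 'gripper_force': 0.0, 'width': 0.08760069446954402}
```

View pics/top0.png

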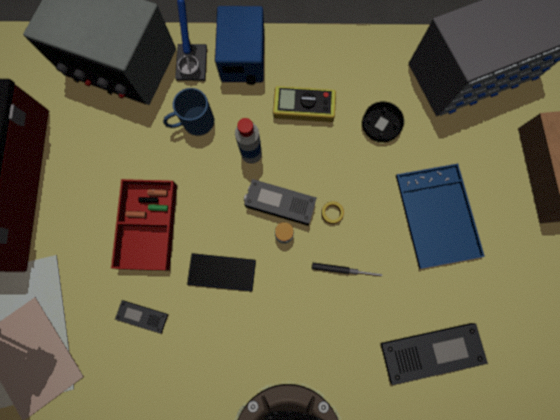

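View pics/scene0.png

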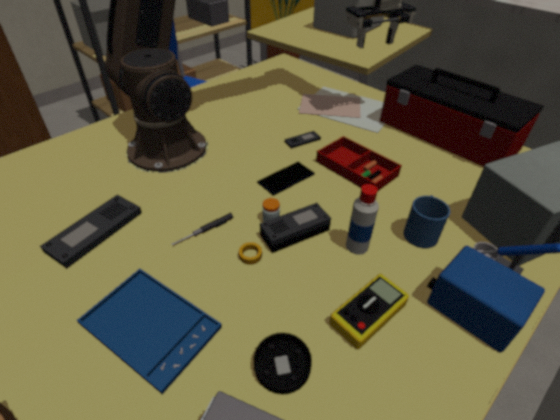

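Top view: three look-alike black devices: large at (434,354), small at (142,316), and a middle one at (280,202) with the jar (284,232), tape (333,212) and spray can (248,145) beside it. The middle one, about 70 px ≈ 154 mm long, fits. The tray is at (440,215) with its screw pocket at the top, and the red box at (145,225) has its empty compartment at the bottom.

```bash
cat > h.py <<'E'
import numpy as np, cv2
from scipy.spatial.transform import Rotation as R
from station import *
def ray(n,uv,z):
    c=camera_model(n); uv=np.atleast_2d(uv).astype(float)
    d=np.c_[(uv[:,0]-c['cx'])/c['fx'],(uv[:,1]-c['cy'])/c['fy'],np.ones(len(uv))]
    r=np.array(c['rotation']); d=R.from_euler('xyz',r).apply(d); o=np.array(c['xyz'])
    return o+d*((z-o[2])/d[:,2])[:,None]
def proj(n,p):
    c=camera_model(n); q=R.from_euler('xyz',c['rotation']).inv().apply(np.atleast_2d(p)-c['xyz'])
    return np.c_[q[:,0]/q[:,2]*c['fx']+c['cx'],q[:,1]/q[:,2]*c['fy']+c['cy']]
def rect(n,mask,z):
    """largest blob -> min-area rectangle on plane z"""
    cs,_=cv2.findContours(mask.astype(np.uint8),cv2.RETR_EXTERNAL,cv2.CHAIN_APPROX_NONE)
    c=max(cs,key=cv2.contourArea)[:,0]; h=ray(n,c,z)[:,:2]
    return c,cv2.minAreaRect((h*1000).astype(np.float32))
def box(im,x0,y0,x1,y1):
    m=np.zeros(im.shape[:2],bool); m[y0:y1,x0:x1]=1; return m
E
python3 - <<'E'
from h import *
im=cv2.imread("pics/top0.png"); hsv=cv2.cvtColor(im,cv2.COLOR_BGR2HSV); H,S,V=cv2.split(hsv)
print(R.from_euler('xyz',camera_model('top')['rotation']).as_matrix().round(2))
m=(H>95)&(H<125)&(S>90)&box(im,380,150,500,285); c,r=rect('top',m,.014); print('tray',r,cv2.boxPoints(r).round())
m=((H<8)|(H>172))&(S>120)&box(im,100,165,190,285); c,r=rect('top',m,.038); print('red',r,cv2.boxPoints(r).round())
m=(S<90)&box(im,235,175,325,226)
c,r=rect('top',m,.042); print('radio',r,cv2.boxPoints(r).round())
a=cv2.resize(im[165:245,225:355],None,fx=6,fy=6,interpolation=cv2.INTER_CUBIC)
a=np.clip(a.astype(float)*1.6,0,255).astype(np.uint8)
cv2.polylines(a,[((c-[225,165])*6+3)],True,(0,255,0))
cv2.imwrite("pics/c1.png",a)
E
```

```text
[[ 0.01 -0.98  0.2 ]
 [-1.   -0.01  0.  ]
 [-0.   -0.2  -0.98]]
tray ((488.88824462890625, -346.66754150390625), (222.00267028808594, 149.2836151123047), 10.836854934692383) [[ 366. -294.]
 [ 394. -441.]
 [ 612. -399.]
 [ 584. -252.]]
red ((458.4320068359375, 325.0389709472656), (126.89240264892578, 202.9153289794922), 88.75890350341797) [[356. 264.]
 [558. 259.]
 [561. 386.]
 [358. 391.]]
radio ((513.490966796875, 23.37000274658203), (163.90542602539062, 70.50163269042969), 74.66038513183594) [[458. -46.]
 [526. -65.]
 [569.  93.]
 [501. 112.]]
```

View pics/c1.png

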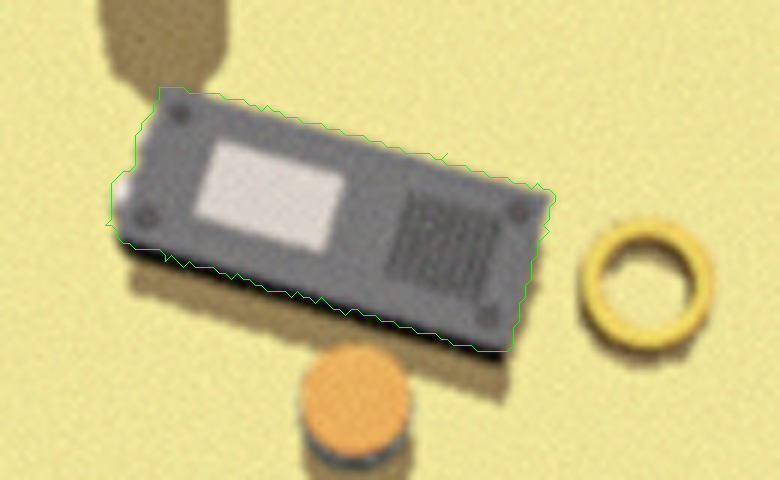

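The crop confirms it: a mid-sized grey cover, knob at its left end (crop (122,190)), jar on the lower side and tape to the right. Radio +x therefore points image-left.

Run:
```python
from h import *
im=cv2.imread("pics/top0.png"); hsv=cv2.cvtColor(im,cv2.COLOR_BGR2HSV); H,S,V=cv2.split(hsv)
b=box(im,235,175,325,226)
m=((S<90)&(V>48)&b).astype(np.uint8)
print(V[204,285:300],V[216,290:305],V[210:222,290])
m=cv2.morphologyEx(m,cv2.MORPH_CLOSE,np.ones((9,9))); m=cv2.morphologyEx(m,cv2.MORPH_OPEN,np.ones((11,11)))
c,r=rect('top',m,.042); print('cover',r)
ctr=np.array(r[0])/1000
yaw=np.arctan2(*(lambda p:(p[1],p[0]))(max([(cv2.boxPoints(r)[i]-cv2.boxPoints(r)[j]) for i in range(4) for j in range(4) ],key=lambda v:(np.linalg.norm(v)>120 and np.linalg.norm(v)<170)*v[1])))
print('yaw deg',np.degrees(yaw))
def loc(p): 
    d=p[:2]-ctr; return np.round([d@[np.cos(yaw),np.sin(yaw)],d@[-np.sin(yaw),np.cos(yaw)]],4)
# jar lid, can cap, tape
j=(H>10)&(H<20)&(S>120)&box(im,265,218,305,250); c,rr=rect('top',j,.055); print('jar',rr,loc(np.array(rr[0])/1000))
k=((H<8)|(H>172))&(S>120)&box(im,225,110,275,145); c,rr=rect('top',k,.165); print('cap',rr,loc(np.array(rr[0])/1000))
print('tape', loc(ray('top',[332.5,212],.012)[0]))
# scene cross check
for n,p in(('cover ctr',[*ctr,.042]),('jar',None)):
    if p: print(n,proj('scene',p),proj('top',p))
im2=cv2.imread("pics/scene0.png");h2=cv2.cvtColor(im2,cv2.COLOR_BGR2HSV);H,S,V=cv2.split(h2)
k=((H<8)|(H>172))&(S>150)&box(im2,350,180,390,205); c,rr=rect('scene',k,.165); print('cap scene',rr,loc(np.array(rr[0])/1000))
```

```text
[75 77 78 78 82 73 60 63 60 56 62 56 60 64 58] [72 73 75 78 75 78 75 76 78 75 77 74 73 74 65] [63 67 76 81 78 74 72 62 29  7 45 79]
cover ((518.0419311523438, 17.275001525878906), (190.2633819580078, 77.59310150146484), 76.1607666015625)
yaw deg 0.0
jar ((441.6048278808594, 12.898361206054688), (39.77986145019531, 37.29906463623047), 0.42939236760139465) [-0.0764 -0.0044]
cap ((635.9515991210938, 92.14378356933594), (38.76259231567383, 28.227115631103516), 1.3019193410873413) [0.1179 0.0749]
tape [-0.0248 -0.1181]
cover ctr [[296.36556291 221.96295575]] [[281.77329    198.29458589]]
cap scene ((645.5086669921875, 96.70706176757812), (78.01492309570312, 67.88491821289062), 46.077186584472656) [0.1275 0.0794]
```

Run:
```python
from h import *
im=cv2.imread("pics/top0.png"); hsv=cv2.cvtColor(im,cv2.COLOR_BGR2HSV); H,S,V=cv2.split(hsv)
b=box(im,235,175,325,226)
m=((S<75)&(V>40)&b).astype(np.uint8)
m=cv2.morphologyEx(m,cv2.MORPH_OPEN,np.ones((3,3)))
cs,_=cv2.findContours(m,0,1); m2=cv2.drawContours(m*0,[max(cs,key=cv2.contourArea)],-1,1,-1)
m2=cv2.morphologyEx(m2,cv2.MORPH_OPEN,cv2.getStructuringElement(2,(15,15)))
c,r=rect('top',m2,.042); print('cover',r)
man=np.array([[165,89],[552,192],[507,340],[122,237]])/6+[225,165]-.5
p=ray('top',man,.042)[:,:2]*1000; print(p.round(),[np.linalg.norm(p[i]-p[i-1]).round(1) for i in range(4)],p.mean(0))
ctr=p.mean(0)/1000; d=p[0]-p[1]+p[3]-p[2]; yaw=np.arctan2(d[1],d[0]); print(np.degrees(yaw))
def loc(q):
    d=np.array(q)-ctr; return np.round([d@[np.cos(yaw),np.sin(yaw)],d@[-np.sin(yaw),np.cos(yaw)]],4)
print('jar',loc([.4416,.0129]),'can',loc([.638,.093]),'tape',loc(ray('top',[332.5,212],.012)[0,:2]))
```

```text
cover ((513.4033813476562, 22.691619873046875), (157.79916381835938, 62.79138946533203), 73.90000915527344)
[[562.  86.]
 [523. -61.]
 [466. -44.]
 [504. 100.]] [np.float64(59.7), np.float64(152.1), np.float64(59.4), np.float64(149.4)] [513.75875323  20.20576361]
75.12676665704537
jar [-0.0256  0.0679] can [ 0.1022 -0.1014] tape [-0.1222 -0.0112]
```

Run:
```python
from h import *
import station; print(getattr(station,'hold_point_z',None),[n for n in dir(station) if n[0]!='_'])
im=cv2.imread("pics/top0.png")
a=cv2.resize(im[155:275,385:490],None,fx=4,fy=4,interpolation=cv2.INTER_CUBIC)
b=cv2.resize(im[170:280,100:190],None,fx=4,fy=4,interpolation=cv2.INTER_CUBIC)
o=np.zeros((480,790,3),np.uint8); o[:480,:420]=a; o[:440,425:785]=b
cv2.imwrite("pics/c2.png",np.clip(o*1.8,0,255).astype(np.uint8))
```

```text
0.0188 ['Unreachable', 'camera_model', 'get_state', 'grab_frame', 'hold_point_z', 'job_done']
```

View pics/c2.png

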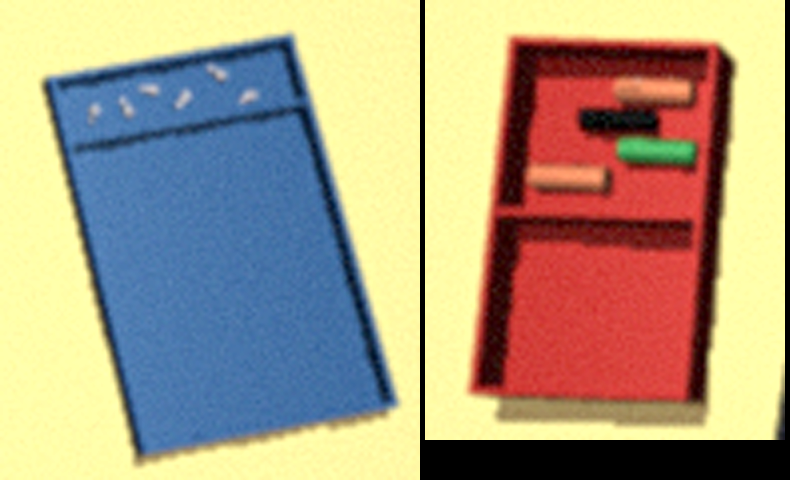

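The tray's divider runs (70,145)–(303,103) in the crop and its near edge (138,455)–(395,403). The red box's divider runs (497,212)–(712,222) and its near wall (472,393)–(702,399), with the compartment empty.

Run:
```python
from h import *
t=np.array([[68,145],[303,103],[395,403],[138,455]])/4+[385,155]-.5
p=ray('top',t,.014)[:,:2]*1000; print(p.round(),p.mean(0).round(1),[np.linalg.norm(p[i]-p[i-1]).round(1) for i in range(4)])
t=(np.array([[497,212],[712,220],[702,399],[472,393]])-[425,0])/4+[100,170]-.5
p=ray('top',t,.038)[:,:2]*1000; print(p.round(),p.mean(0).round(1),[np.linalg.norm(p[i]-p[i-1]).round(1) for i in range(4)])
```

```text
[[ 545. -263.]
 [ 571. -403.]
 [ 395. -441.]
 [ 365. -293.]] [ 469.2 -350.1] [np.float64(182.2), np.float64(142.4), np.float64(180.0), np.float64(150.6)]
[[460. 385.]
 [457. 265.]
 [358. 264.]
 [360. 390.]] [408.7 325.9] [np.float64(100.7), np.float64(121.0), np.float64(99.3), np.float64(126.3)]
```

Request:
{"name": "apply_moves", "arguments": {
  "steps": [
    {"translation": [0.04, -0.1, 0], "rotation": [0, 0, -0.1]},
    {"translation": [0.08, -0.2, 0], "rotation": [0, 0, -0.2]},
    {"translation": [0.12, -0.3, 0], "rotation": [0, 0, -0.3]},
    {"translation": [0.16, -0.4, 0], "rotation": [0, 0, -0.4]},
    {"translation": [0.2, -0.5, 0], "rotation": [0, 0, -0.5]},
    {"translation": [0.24, -0.6, 0], "rotation": [0, 0, -0.6]},
    {"translation": [0.28, -0.7, 0], "rotation": [0, 0, -0.7]},
    {"translation": [0.32, -0.8, 0], "rotation": [0, 0, -0.8]},
    {"translation": [0.36, -0.9, 0], "rotation": [0, 0, -0.9]},
    {"translation": [0.4, -1, 0], "rotation": [0, 0, -1]}
  ],
  "jaw": -1,
  "newtons": 40
}}

```text
t: 0.93
eef_pos: [0.3728, 0.366, 0.2263]
ee_rot: [3.141, -0.0, -0.942]
force: [0.7, 0.4, -0.8]
width: 0.0879
gripper_force: 0.0
```

Request:
{"name": "apply_moves", "arguments": {
  "steps": [
    {"translation": [0.03, -0.065, 0], "rotation": [0, 0, -0.085]},
    {"translation": [0.06, -0.13, 0], "rotation": [0, 0, -0.17]},
    {"translation": [0.09, -0.2, 0], "rotation": [0, 0, -0.255]},
    {"translation": [0.12, -0.26, 0], "rotation": [0, 0, -0.34]},
    {"translation": [0.15, -0.33, 0], "rotation": [0, 0, -0.425]},
    {"translation": [0.18, -0.39, 0], "rotation": [0, 0, -0.51]},
    {"translation": [0.21, -0.46, 0], "rotation": [0, 0, -0.6]},
    {"translation": [0.24, -0.52, 0], "rotation": [0, 0, -0.68]},
    {"translation": [0.27, -0.59, 0], "rotation": [0, 0, -0.77]},
    {"translation": [0.292, -0.652, 0], "rotation": [0, 0, -0.85]}
  ]
}}

```text
t: 1.77
eef_pos: [0.4458, 0.2034, 0.2263]
ee_rot: [3.141, -0.0, -1.387]
force: [0.0, -1.0, 0.8]
width: 0.0876
gripper_force: 0.0
```

Request:
{"name": "apply_moves", "arguments": {
  "steps": [
    {"translation": [0.03, -0.065, 0], "rotation": [0, 0, -0.085]},
    {"translation": [0.06, -0.13, 0], "rotation": [0, 0, -0.17]},
    {"translation": [0.09, -0.2, 0], "rotation": [0, 0, -0.255]},
    {"translation": [0.12, -0.26, 0], "rotation": [0, 0, -0.34]},
    {"translation": [0.15, -0.33, 0], "rotation": [0, 0, -0.425]},
    {"translation": [0.18, -0.39, 0], "rotation": [0, 0, -0.51]},
    {"translation": [0.21, -0.46, 0], "rotation": [0, 0, -0.6]},
    {"translation": [0.24, -0.52, 0], "rotation": [0, 0, -0.68]},
    {"translation": [0.292, -0.652, 0], "rotation": [0, 0, -0.85]},
    {"translation": [0.292, -0.652, 0], "rotation": [0, 0, -0.85]}
  ]
}}

```text
t: 2.6
eef_pos: [0.5194, 0.038, 0.2261]
ee_rot: [3.141, -0.001, -1.837]
force: [0.5, -0.6, -0.3]
width: 0.0874
gripper_force: 0.0
```

Request:
{"name": "apply_moves", "arguments": {
  "steps": [
    {"translation": [0, 0, -0.06], "rotation": [0, 0, 0]},
    {"translation": [0, 0, -0.12], "rotation": [0, 0, 0]},
    {"translation": [0, 0, -0.18], "rotation": [0, 0, 0]},
    {"translation": [0, 0, -0.24], "rotation": [0, 0, 0]},
    {"translation": [0, 0, -0.3], "rotation": [0, 0, 0]},
    {"translation": [0, 0, -0.36], "rotation": [0, 0, 0]},
    {"translation": [0, 0, -0.42], "rotation": [0, 0, 0]},
    {"translation": [0, 0, -0.5], "rotation": [0, 0, 0]},
    {"translation": [0, 0, -0.5], "rotation": [0, 0, 0]},
    {"translation": [0, 0, -0.5], "rotation": [0, 0, 0]}
  ]
}}

```text
t: 3.43
eef_pos: [0.5179, 0.0412, 0.1009]
ee_rot: [3.14, -0.002, -1.829]
force: [0.7, 0.2, 0.6]
width: 0.088
gripper_force: 0.0
```

Run:
```python
from h import *
s=grab_frame('scene'); t=grab_frame('top')
a=cv2.resize(s[110:290,200:430],None,fx=3,fy=3)[:540,:690]
cv2.imwrite("pics/c3.png",np.clip(a*1.5,0,255).astype(np.uint8)); cv2.imwrite("pics/t1.png",t)
```

```text
(no output)
```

View pics/c3.png

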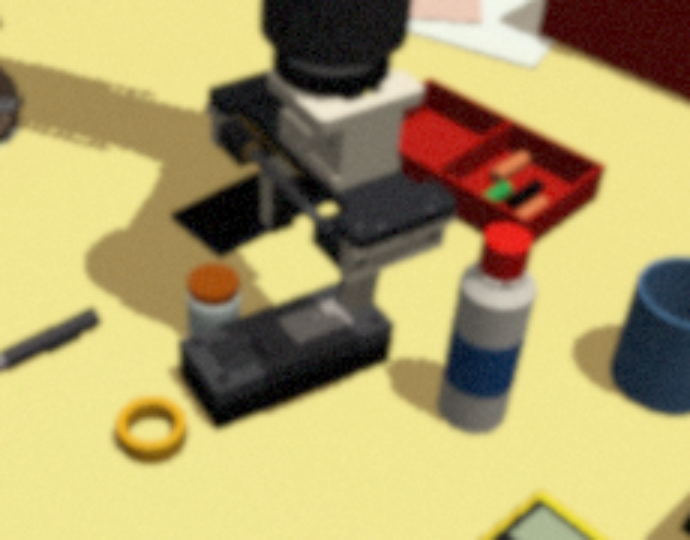

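The crop shows the gripper above the cover, with one finger each side, the can clear to the right (490,340) and the jar (213,300) clear of the fingers.

Request:
{"name": "apply_moves", "arguments": {
  "steps": [
    {"translation": [0, 0, -0.04], "rotation": [0, 0, 0]},
    {"translation": [0, 0, -0.08], "rotation": [0, 0, 0]},
    {"translation": [0, 0, -0.12], "rotation": [0, 0, 0]},
    {"translation": [0, 0, -0.16], "rotation": [0, 0, 0]},
    {"translation": [0, 0, -0.2], "rotation": [0, 0, 0]},
    {"translation": [0, 0, -0.24], "rotation": [0, 0, 0]},
    {"translation": [0, 0, -0.27], "rotation": [0, 0, 0]},
    {"translation": [0, 0, -0.288], "rotation": [0, 0, 0]},
    {"translation": [0, 0, -0.288], "rotation": [0, 0, 0]},
    {"translation": [0, 0, -0.288], "rotation": [0, 0, 0]}
  ]
}}

```text
t: 4.37
eef_pos: [0.5187, 0.0414, 0.0293]
ee_rot: [3.141, -0.0, -1.829]
force: [0.1, 0.6, 0.1]
width: 0.0876
gripper_force: 0.0
```

Request:
{"name": "apply_moves", "arguments": {
  "steps": [
    {"translation": [0, 0, 0], "rotation": [0, 0, 0]},
    {"translation": [0, 0, 0], "rotation": [0, 0, 0]},
    {"translation": [0, 0, 0], "rotation": [0, 0, 0]},
    {"translation": [0, 0, 0], "rotation": [0, 0, 0]},
    {"translation": [0, 0, 0], "rotation": [0, 0, 0]},
    {"translation": [0, 0, 0], "rotation": [0, 0, 0]},
    {"translation": [0, 0, 0], "rotation": [0, 0, 0]},
    {"translation": [0, 0, 0], "rotation": [0, 0, 0]},
    {"translation": [0, 0, 0], "rotation": [0, 0, 0]},
    {"translation": [0, 0, 0], "rotation": [0, 0, 0]}
  ],
  "jaw": 1,
  "newtons": 40
}}

```text
t: 5.2
eef_pos: [0.5188, 0.0415, 0.0299]
ee_rot: [-3.141, 0.0, -1.829]
force: [-2.1, -0.2, 5.2]
width: 0.0617
gripper_force: 40.0
```

Request:
{"name": "apply_moves", "arguments": {
  "steps": [
    {"translation": [0, 0, 0.03], "rotation": [0, 0, 0]},
    {"translation": [0, 0, 0.06], "rotation": [0, 0, 0]},
    {"translation": [0, 0, 0.1], "rotation": [0, 0, 0]},
    {"translation": [0, 0, 0.15], "rotation": [0, 0, 0]},
    {"translation": [0, 0, 0.2], "rotation": [0, 0, 0]},
    {"translation": [0, 0, 0.26], "rotation": [0, 0, 0]},
    {"translation": [0, 0, 0.32], "rotation": [0, 0, 0]},
    {"translation": [0, 0, 0.4], "rotation": [0, 0, 0]},
    {"translation": [0, 0, 0.48], "rotation": [0, 0, 0]},
    {"translation": [0, 0, 0.48], "rotation": [0, 0, 0]}
  ],
  "newtons": 50
}}

```text
t: 6.03
eef_pos: [0.5209, 0.042, 0.1545]
ee_rot: [-3.136, 0.004, -1.829]
force: [1.0, 0.6, -0.3]
width: 0.0615
gripper_force: 50.0
```

Run:
```python
from h import *
s=grab_frame('scene')
a=cv2.resize(s[110:290,200:430],None,fx=3,fy=3)[:540,:690]
cv2.imwrite("pics/c4.png",np.clip(a*1.5,0,255).astype(np.uint8))
```

```text
(no output)
```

View pics/c4.png

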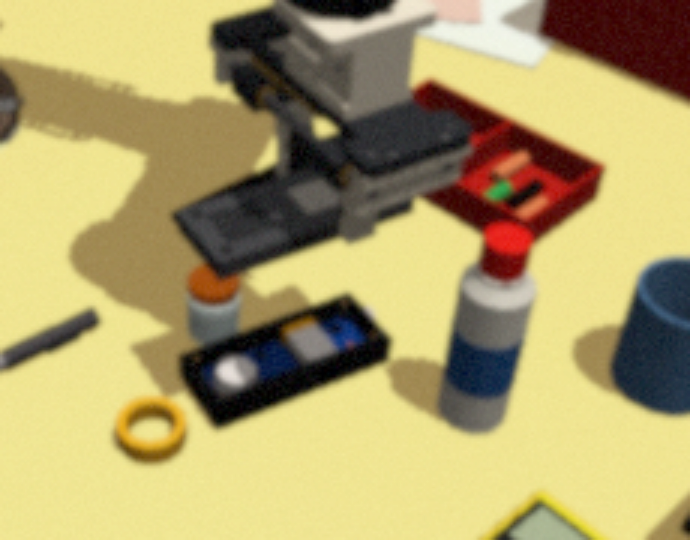

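The cover is off and level. In the shell the silver cell with its amber band shows at (312,340) and the magnet at (235,372).

Request:
{"name": "apply_moves", "arguments": {
  "steps": [
    {"translation": [0, -0.05, 0], "rotation": [0, 0, -0.07]},
    {"translation": [-0.01, -0.1, 0], "rotation": [0, 0, -0.14]},
    {"translation": [-0.01, -0.15, 0], "rotation": [0, 0, -0.21]},
    {"translation": [-0.02, -0.2, 0], "rotation": [0, 0, -0.28]},
    {"translation": [-0.02, -0.25, 0], "rotation": [0, 0, -0.35]},
    {"translation": [-0.02, -0.3, 0], "rotation": [0, 0, -0.42]},
    {"translation": [-0.03, -0.36, 0], "rotation": [0, 0, -0.5]},
    {"translation": [-0.03, -0.41, 0], "rotation": [0, 0, -0.57]},
    {"translation": [-0.04, -0.46, 0], "rotation": [0, 0, -0.64]},
    {"translation": [-0.04, -0.517, 0], "rotation": [0, 0, -0.715]}
  ]
}}

```text
t: 6.92
eef_pos: [0.5081, -0.0892, 0.1494]
ee_rot: [3.141, -0.0, -2.208]
force: [-0.2, 0.0, -0.3]
width: 0.0614
gripper_force: 50.0
```

Request:
{"name": "apply_moves", "arguments": {
  "steps": [
    {"translation": [0, -0.05, 0], "rotation": [0, 0, -0.07]},
    {"translation": [-0.01, -0.1, 0], "rotation": [0, 0, -0.14]},
    {"translation": [-0.01, -0.15, 0], "rotation": [0, 0, -0.21]},
    {"translation": [-0.02, -0.2, 0], "rotation": [0, 0, -0.28]},
    {"translation": [-0.02, -0.25, 0], "rotation": [0, 0, -0.35]},
    {"translation": [-0.02, -0.3, 0], "rotation": [0, 0, -0.42]},
    {"translation": [-0.03, -0.36, 0], "rotation": [0, 0, -0.5]},
    {"translation": [-0.03, -0.41, 0], "rotation": [0, 0, -0.57]},
    {"translation": [-0.04, -0.46, 0], "rotation": [0, 0, -0.64]},
    {"translation": [-0.04, -0.517, 0], "rotation": [0, 0, -0.715]}
  ]
}}

```text
t: 7.75
eef_pos: [0.4978, -0.2181, 0.1495]
ee_rot: [3.141, -0.0, -2.582]
force: [-0.2, 0.1, 0.3]
width: 0.0616
gripper_force: 50.0
```

Request:
{"name": "apply_moves", "arguments": {
  "steps": [
    {"translation": [0, -0.05, 0], "rotation": [0, 0, -0.07]},
    {"translation": [-0.01, -0.1, 0], "rotation": [0, 0, -0.14]},
    {"translation": [-0.01, -0.15, 0], "rotation": [0, 0, -0.21]},
    {"translation": [-0.02, -0.2, 0], "rotation": [0, 0, -0.28]},
    {"translation": [-0.02, -0.25, 0], "rotation": [0, 0, -0.35]},
    {"translation": [-0.02, -0.3, 0], "rotation": [0, 0, -0.42]},
    {"translation": [-0.03, -0.38, 0], "rotation": [0, 0, -0.53]},
    {"translation": [-0.03, -0.45, 0], "rotation": [0, 0, -0.62]},
    {"translation": [-0.04, -0.517, 0], "rotation": [0, 0, -0.715]},
    {"translation": [-0.04, -0.517, 0], "rotation": [0, 0, -0.715]}
  ]
}}

```text
t: 8.58
eef_pos: [0.4883, -0.3491, 0.1492]
ee_rot: [-3.141, -0.0, -2.959]
force: [-0.1, -0.0, -0.7]
width: 0.0616
gripper_force: 50.0
```

Request:
{"name": "apply_moves", "arguments": {
  "steps": [
    {"translation": [0, 0, -0.04], "rotation": [0, 0, 0]},
    {"translation": [0, 0, -0.08], "rotation": [0, 0, 0]},
    {"translation": [0, 0, -0.12], "rotation": [0, 0, 0]},
    {"translation": [0, 0, -0.16], "rotation": [0, 0, 0]},
    {"translation": [0, 0, -0.2], "rotation": [0, 0, 0]},
    {"translation": [0, 0, -0.25], "rotation": [0, 0, 0]},
    {"translation": [0, 0, -0.3], "rotation": [0, 0, 0]},
    {"translation": [0, 0, -0.36], "rotation": [0, 0, 0]},
    {"translation": [0, 0, -0.4], "rotation": [0, 0, 0]},
    {"translation": [0, 0, -0.4], "rotation": [0, 0, 0]}
  ]
}}

```text
t: 9.42
eef_pos: [0.4871, -0.3453, 0.0467]
ee_rot: [3.139, -0.004, -2.953]
force: [-0.9, 0.8, -1.3]
width: 0.0616
gripper_force: 50.0
```

Run:
```python
from h import *
s=grab_frame('scene');t=grab_frame('top')
o=np.zeros((520,790,3),np.uint8)
o[:480,:400]=cv2.resize(t[150:270,390:490],None,fx=4,fy=4); o[:495,405:785]=cv2.resize(s[235:400,50:230],(380,495))[:495]
cv2.imwrite("pics/c5.png",np.clip(o*1.6,0,255).astype(np.uint8)); print(get_state()['eef_pos'],get_state()['ee_rot'])
```

```text
[ 0.48854303 -0.34611156  0.04914919] [ 3.14124319e+00 -1.08986299e-03 -2.95203676e+00]
```

View pics/c5.png

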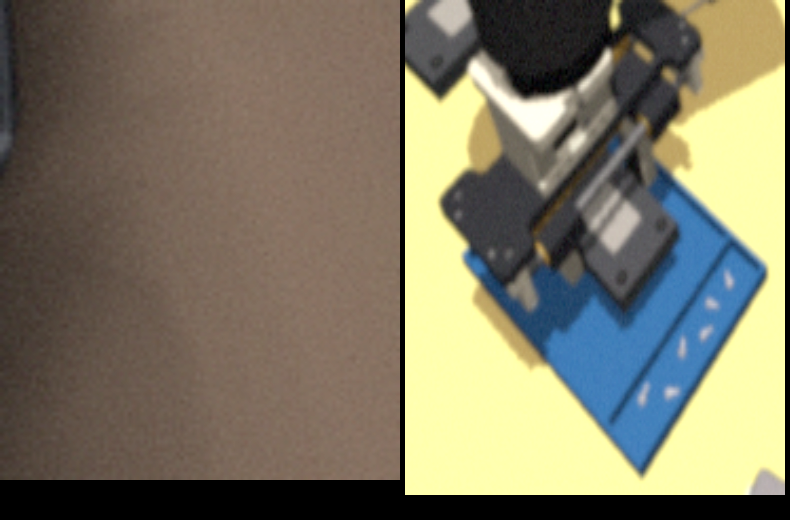

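The scene crop shows the cover over the tray with its far-end top corners at (678,235) and (628,308). I'll check these against the bay.

Run:
```python
from h import *
uv=np.array([[(678-405)/2.111+50,235/3+235],[(628-405)/2.111+50,308/3+235]])
dv=np.array([[(730-405)/2.111+50,243/3+235],[(612-405)/2.111+50,420/3+235]])
p=ray('scene',uv,.062)[:,:2]; q=ray('scene',dv,.014)[:,:2]
c=np.array([.470,-.350]); a=np.radians(10.9); A=np.array([[np.cos(a),np.sin(a)],[-np.sin(a),np.cos(a)]])
print('cover +x end in bay frame',((p-c)@A.T).round(4),'divider',((q-c)@A.T).round(4))
```

```text
cover +x end in bay frame [[ 0.0816  0.0242]
 [ 0.0827 -0.0312]] divider [[ 0.0954  0.0638]
 [ 0.0952 -0.072 ]]
```

The end-to-divider gap is 13 mm against 12 mm nominal, so it is well centred. Lowering.

Request:
{"name": "apply_moves", "arguments": {
  "steps": [
    {"translation": [0, 0, -0.04], "rotation": [0, 0, 0]},
    {"translation": [0, 0, -0.08], "rotation": [0, 0, 0]},
    {"translation": [0, 0, -0.11], "rotation": [0, 0, 0]},
    {"translation": [0, 0, -0.13], "rotation": [0, 0, 0]},
    {"translation": [0, 0, -0.145], "rotation": [0, 0, 0]},
    {"translation": [0, 0, -0.155], "rotation": [0, 0, 0]},
    {"translation": [0, 0, -0.16], "rotation": [0, 0, 0]},
    {"translation": [0, 0, -0.164], "rotation": [0, 0, 0]},
    {"translation": [0, 0, -0.164], "rotation": [0, 0, 0]},
    {"translation": [0, 0, -0.164], "rotation": [0, 0, 0]}
  ]
}}

```text
t: 10.35
eef_pos: [0.4888, -0.3464, 0.0088]
ee_rot: [-3.141, 0.0, -2.953]
force: [-0.0, -0.6, -0.7]
width: 0.0613
gripper_force: 50.0
```

Request:
{"name": "apply_moves", "arguments": {
  "steps": [
    {"translation": [0, 0, -0.002], "rotation": [0, 0, 0]},
    {"translation": [0, 0, -0.004], "rotation": [0, 0, 0]},
    {"translation": [0, 0, -0.006], "rotation": [0, 0, 0]},
    {"translation": [0, 0, -0.007], "rotation": [0, 0, 0]},
    {"translation": [0, 0, -0.007], "rotation": [0, 0, 0]},
    {"translation": [0, 0, -0.007], "rotation": [0, 0, 0]},
    {"translation": [0, 0, -0.007], "rotation": [0, 0, 0]},
    {"translation": [0, 0, -0.007], "rotation": [0, 0, 0]},
    {"translation": [0, 0, -0.007], "rotation": [0, 0, 0]},
    {"translation": [0, 0, -0.007], "rotation": [0, 0, 0]}
  ]
}}

```text
t: 11.18
eef_pos: [0.4889, -0.3464, 0.0079]
ee_rot: [-3.141, 0.001, -2.952]
force: [-2.7, 2.2, 8.2]
width: 0.0612
gripper_force: 50.0
```

Request:
{"name": "apply_moves", "arguments": {
  "steps": [
    {"translation": [0, 0, 0], "rotation": [0, 0, 0]},
    {"translation": [0, 0, 0], "rotation": [0, 0, 0]},
    {"translation": [0, 0, 0], "rotation": [0, 0, 0]},
    {"translation": [0, 0, 0], "rotation": [0, 0, 0]},
    {"translation": [0, 0, 0], "rotation": [0, 0, 0]},
    {"translation": [0, 0, 0], "rotation": [0, 0, 0]},
    {"translation": [0, 0, 0], "rotation": [0, 0, 0]},
    {"translation": [0, 0, 0], "rotation": [0, 0, 0]},
    {"translation": [0, 0, 0], "rotation": [0, 0, 0]},
    {"translation": [0, 0, 0], "rotation": [0, 0, 0]}
  ],
  "jaw": -0.7
}}

```text
t: 12.02
eef_pos: [0.4886, -0.3463, 0.0068]
ee_rot: [3.142, -0.0, -2.953]
force: [0.2, 0.1, -0.4]
width: 0.0745
gripper_force: 0.0
```

Request:
{"name": "apply_moves", "arguments": {
  "steps": [
    {"translation": [0, 0, 0.05], "rotation": [0, 0, 0]},
    {"translation": [0, 0, 0.1], "rotation": [0, 0, 0]},
    {"translation": [0, 0, 0.16], "rotation": [0, 0, 0]},
    {"translation": [0, 0, 0.24], "rotation": [0, 0, 0]},
    {"translation": [0, 0, 0.32], "rotation": [0, 0, 0]},
    {"translation": [0, 0, 0.4], "rotation": [0, 0, 0]},
    {"translation": [0, 0, 0.5], "rotation": [0, 0, 0]},
    {"translation": [0, 0, 0.6], "rotation": [0, 0, 0]},
    {"translation": [0, 0, 0.7], "rotation": [0, 0, 0]},
    {"translation": [0, 0, 0.8], "rotation": [0, 0, 0]}
  ]
}}

```text
t: 12.85
eef_pos: [0.4884, -0.3462, 0.2081]
ee_rot: [3.142, 0.0, -2.953]
force: [0.6, 0.3, -1.2]
width: 0.0744
gripper_force: 0.0
```

Run:
```python
from h import *
s=grab_frame('scene');t=grab_frame('top')
o=np.zeros((590,790,3),np.uint8)
o[:420,:560]=t
cv2.imwrite("pics/t2.png",t);cv2.imwrite("pics/s2.png",s)
H,S,V=cv2.split(cv2.cvtColor(s,cv2.COLOR_BGR2HSV))
a=np.vstack([cv2.resize(t[170:245,225:345],(720,450)),])
b=cv2.resize(s[255:400,60:230],(260,222)); o=np.zeros((590,790,3),np.uint8); o[:450,:720]=a; 
o2=cv2.resize(s[250:400,50:250],(187*1,140)); o[450:590,:187]=o2
cv2.imwrite("pics/c6.png",np.clip(o*1.6,0,255).astype(np.uint8))
```

```text
(no output)
```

View pics/c6.png

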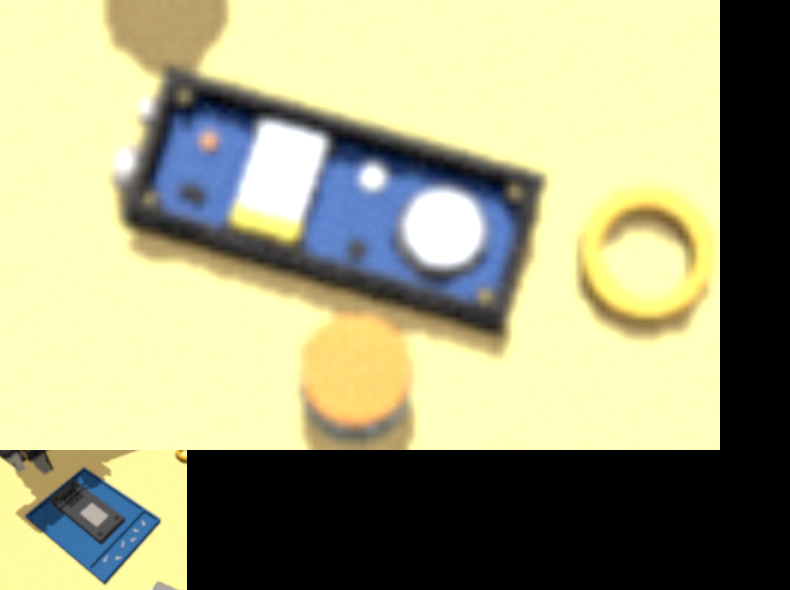

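The cover lies in the tray (inset). The cell's top corners are at (258,120), (328,135), (300,242) and (231,222) in the crop, with the tape band at the lower end.

Run:
```python
from h import *
cor=np.array([[258,120],[329,136],[300,242],[231,224]])/6+[225,170]-.5
p=ray('top',cor,.024)[:,:2]*1000; d=p[3]-p[0]+p[2]-p[1]; ctr=p.mean(0)
print(p.round(),ctr,[np.linalg.norm(p[i]-p[i-1]).round(1) for i in range(4)],'y axis deg',np.degrees(np.arctan2(d[1],d[0])))
rc=np.array([[170,70],[543,180],[500,327],[128,222]])/6+[225,170]-.5
q=ray('top',rc,.026)[:,:2]*1000;e=q[0]-q[1]+q[3]-q[2];ya=np.arctan2(e[1],e[0]); print('radio',q.mean(0),np.degrees(ya),'expected cell',q.mean(0)+22*np.array([np.cos(ya),np.sin(ya)]))
st=get_state();print(st['eef_pos'],st['ee_rot'],st['q'])
```

```text
[[543.  51.]
 [537.  23.]
 [495.  34.]
 [502.  60.]] [519.11408886  41.94274783] [np.float64(42.3), np.float64(28.2), np.float64(43.2), np.float64(27.4)] y axis deg 166.15097163969958
radio [511.43872835  20.72317733] 73.96116339111411 expected cell [517.5170833   41.86681943]
[ 0.4906795  -0.34743937  0.21171087] [-3.136883    0.00603983 -2.95197003] [-0.29052057  0.24379451 -0.18590895  0.00153139 -1.13356102 -1.09131057]
```

Request:
{"name": "apply_moves", "arguments": {
  "steps": [
    {"translation": [0.006, 0.06, 0], "rotation": [0, 0, -0.04]},
    {"translation": [0.01, 0.13, 0], "rotation": [0, 0, -0.08]},
    {"translation": [0.02, 0.2, 0], "rotation": [0, 0, -0.12]},
    {"translation": [0.024, 0.28, 0], "rotation": [0, 0, -0.16]},
    {"translation": [0.03, 0.36, 0], "rotation": [0, 0, -0.2]},
    {"translation": [0.036, 0.44, 0], "rotation": [0, 0, -0.24]},
    {"translation": [0.042, 0.52, 0], "rotation": [0, 0, -0.28]},
    {"translation": [0.048, 0.6, 0], "rotation": [0, 0, -0.33]},
    {"translation": [0.054, 0.69, 0], "rotation": [0, 0, -0.38]},
    {"translation": [0.059, 0.775, 0], "rotation": [0, 0, -0.43]}
  ],
  "jaw": 0.22,
  "newtons": 15
}}

```text
t: 13.78
eef_pos: [0.5031, -0.1515, 0.2064]
ee_rot: [3.141, -0.0, 3.104]
force: [1.0, -0.2, 0.5]
width: 0.0343
gripper_force: 0.0
```

Request:
{"name": "apply_moves", "arguments": {
  "steps": [
    {"translation": [0.006, 0.09, 0], "rotation": [0, 0, -0.04]},
    {"translation": [0.01, 0.18, 0], "rotation": [0, 0, -0.08]},
    {"translation": [0.02, 0.28, 0], "rotation": [0, 0, -0.12]},
    {"translation": [0.024, 0.38, 0], "rotation": [0, 0, -0.16]},
    {"translation": [0.03, 0.48, 0], "rotation": [0, 0, -0.2]},
    {"translation": [0.036, 0.57, 0], "rotation": [0, 0, -0.26]},
    {"translation": [0.042, 0.65, 0], "rotation": [0, 0, -0.32]},
    {"translation": [0.05, 0.72, 0], "rotation": [0, 0, -0.38]},
    {"translation": [0.059, 0.775, 0], "rotation": [0, 0, -0.43]},
    {"translation": [0.059, 0.775, 0], "rotation": [0, 0, -0.43]}
  ]
}}

```text
t: 14.62
eef_pos: [0.5183, 0.0431, 0.2064]
ee_rot: [3.141, -0.0, 2.881]
force: [0.3, -0.5, 0.1]
width: 0.0345
gripper_force: 0.0
```

Request:
{"name": "apply_moves", "arguments": {
  "steps": [
    {"translation": [0, 0, -0.05], "rotation": [0, 0, 0]},
    {"translation": [0, 0, -0.11], "rotation": [0, 0, 0]},
    {"translation": [0, 0, -0.18], "rotation": [0, 0, 0]},
    {"translation": [0, 0, -0.26], "rotation": [0, 0, 0]},
    {"translation": [0, 0, -0.34], "rotation": [0, 0, 0]},
    {"translation": [0, 0, -0.42], "rotation": [0, 0, 0]},
    {"translation": [0, 0, -0.5], "rotation": [0, 0, 0]},
    {"translation": [0, 0, -0.57], "rotation": [0, 0, 0]},
    {"translation": [0, 0, -0.6], "rotation": [0, 0, 0]},
    {"translation": [0, 0, -0.6], "rotation": [0, 0, 0]}
  ]
}}

```text
t: 15.45
eef_pos: [0.5168, 0.0402, 0.055]
ee_rot: [-3.139, -0.003, 2.88]
force: [0.1, 0.4, 0.1]
width: 0.0341
gripper_force: 0.0
```

Run:
```python
from h import *
s=grab_frame('scene');st=get_state();print(st['eef_pos'],st['ee_rot'],st['width'])
a=cv2.resize(s[150:270,240:400],None,fx=4.9,fy=4.9)
cv2.imwrite("pics/c7.png",np.clip(a*1.6,0,255).astype(np.uint8)); print(a.shape)
```

```text
[0.5176748  0.04062386 0.05630145] [-3.14026932e+00 -1.36285957e-03  2.88040232e+00] 0.034373856473792104
(588, 784, 3)
```

View pics/c7.png

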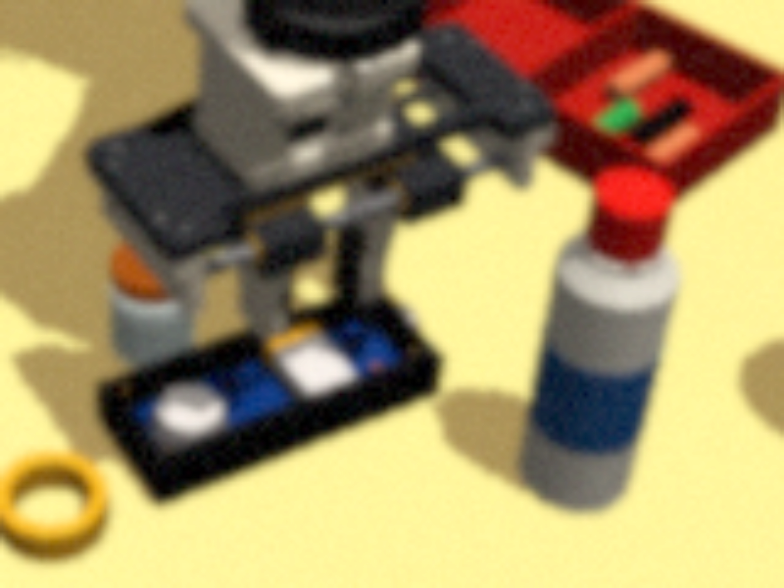

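The fingers stand astride the cell (crop (315,360)). The gripper body will stay above the jar. A quick cross-check of the cell's centre in this view:

Run:
```python
from h import *
cor=np.array([[268,343],[318,322],[357,376],[308,395]])/4.9+[240,150]-.5
p=ray('scene',cor,.024)[:,:2]*1000; print(p.round(),p.mean(0))
# fingertips: predicted inner/outer tip corners at z=.056 in crop
a=np.radians(75);u=np.array([np.cos(a),np.sin(a)])
for k in(-.038,-.017,.017,.038): print(k,((proj('scene',[*(np.array([.5177,.0406])+k*u),.0563])-[240,150]+.5)*4.9).round())
```

```text
[[497.  33.]
 [504.  61.]
 [541.  47.]
 [534.  22.]] [518.81954265  41.01261653]
-0.038 [[244. 336.]]
-0.017 [[283. 320.]]
0.017 [[345. 296.]]
0.038 [[382. 281.]]
```

Request:
{"name": "apply_moves", "arguments": {
  "steps": [
    {"translation": [0, 0, -0.03], "rotation": [0, 0, 0]},
    {"translation": [0, 0, -0.06], "rotation": [0, 0, 0]},
    {"translation": [0, 0, -0.085], "rotation": [0, 0, 0]},
    {"translation": [0, 0, -0.11], "rotation": [0, 0, 0]},
    {"translation": [0, 0, -0.13], "rotation": [0, 0, 0]},
    {"translation": [0, 0, -0.15], "rotation": [0, 0, 0]},
    {"translation": [0, 0, -0.16], "rotation": [0, 0, 0]},
    {"translation": [0, 0, -0.168], "rotation": [0, 0, 0]},
    {"translation": [0, 0, -0.168], "rotation": [0, 0, 0]},
    {"translation": [0, 0, -0.168], "rotation": [0, 0, 0]}
  ]
}}

```text
t: 16.33
eef_pos: [0.5182, 0.0412, 0.0148]
ee_rot: [-3.142, -0.0, 2.88]
force: [-0.1, 0.0, -0.1]
width: 0.0341
gripper_force: 0.0
```

Request:
{"name": "apply_moves", "arguments": {
  "steps": [
    {"translation": [0, 0, 0], "rotation": [0, 0, 0]},
    {"translation": [0, 0, 0], "rotation": [0, 0, 0]},
    {"translation": [0, 0, 0], "rotation": [0, 0, 0]},
    {"translation": [0, 0, 0], "rotation": [0, 0, 0]},
    {"translation": [0, 0, 0], "rotation": [0, 0, 0]},
    {"translation": [0, 0, 0], "rotation": [0, 0, 0]},
    {"translation": [0, 0, 0], "rotation": [0, 0, 0]},
    {"translation": [0, 0, 0], "rotation": [0, 0, 0]},
    {"translation": [0, 0, 0], "rotation": [0, 0, 0]},
    {"translation": [0, 0, 0], "rotation": [0, 0, 0]}
  ],
  "jaw": 1,
  "newtons": 20
}}

```text
t: 17.17
eef_pos: [0.5184, 0.0413, 0.0151]
ee_rot: [3.141, 0.0, 2.88]
force: [-0.7, 0.4, 4.9]
width: 0.0258
gripper_force: 19.9
```

Request:
{"name": "apply_moves", "arguments": {
  "steps": [
    {"translation": [0, 0, 0.03], "rotation": [0, 0, 0]},
    {"translation": [0, 0, 0.06], "rotation": [0, 0, 0]},
    {"translation": [0, 0, 0.1], "rotation": [0, 0, 0]},
    {"translation": [0, 0, 0.15], "rotation": [0, 0, 0]},
    {"translation": [0, 0, 0.21], "rotation": [0, 0, 0]},
    {"translation": [0, 0, 0.28], "rotation": [0, 0, 0]},
    {"translation": [0, 0, 0.35], "rotation": [0, 0, 0]},
    {"translation": [0, 0, 0.41], "rotation": [0, 0, 0]},
    {"translation": [0, 0, 0.46], "rotation": [0, 0, 0]},
    {"translation": [0, 0, 0.5], "rotation": [0, 0, 0]}
  ]
}}

```text
t: 18.0
eef_pos: [0.5185, 0.0413, 0.142]
ee_rot: [3.14, 0.002, 2.88]
force: [0.3, -0.2, -0.7]
width: 0.0256
gripper_force: 19.9
```

Request:
{"name": "apply_moves", "arguments": {
  "steps": [
    {"translation": [-0.01, 0.03, 0], "rotation": [0, 0, 0.02]},
    {"translation": [-0.03, 0.08, 0], "rotation": [0, 0, 0.04]},
    {"translation": [-0.05, 0.14, 0], "rotation": [0, 0, 0.06]},
    {"translation": [-0.08, 0.2, 0], "rotation": [0, 0, 0.08]},
    {"translation": [-0.1, 0.26, 0], "rotation": [0, 0, 0.11]},
    {"translation": [-0.12, 0.32, 0], "rotation": [0, 0, 0.14]},
    {"translation": [-0.145, 0.38, 0], "rotation": [0, 0, 0.17]},
    {"translation": [-0.17, 0.44, 0], "rotation": [0, 0, 0.2]},
    {"translation": [-0.195, 0.5, 0], "rotation": [0, 0, 0.23]},
    {"translation": [-0.219, 0.57, 0], "rotation": [0, 0, 0.25]}
  ]
}}

```text
t: 18.83
eef_pos: [0.4623, 0.1842, 0.1393]
ee_rot: [-3.141, -0.001, 3.012]
force: [-0.4, 0.6, -0.3]
width: 0.0256
gripper_force: 19.9
```

Request:
{"name": "apply_moves", "arguments": {
  "steps": [
    {"translation": [-0.025, 0.06, 0], "rotation": [0, 0, 0.03]},
    {"translation": [-0.05, 0.13, 0], "rotation": [0, 0, 0.06]},
    {"translation": [-0.075, 0.2, 0], "rotation": [0, 0, 0.09]},
    {"translation": [-0.1, 0.27, 0], "rotation": [0, 0, 0.12]},
    {"translation": [-0.13, 0.34, 0], "rotation": [0, 0, 0.15]},
    {"translation": [-0.155, 0.41, 0], "rotation": [0, 0, 0.18]},
    {"translation": [-0.18, 0.48, 0], "rotation": [0, 0, 0.21]},
    {"translation": [-0.205, 0.54, 0], "rotation": [0, 0, 0.24]},
    {"translation": [-0.219, 0.57, 0], "rotation": [0, 0, 0.25]},
    {"translation": [-0.219, 0.57, 0], "rotation": [0, 0, 0.25]}
  ]
}}

```text
t: 19.67
eef_pos: [0.4078, 0.3274, 0.1394]
ee_rot: [-3.141, -0.0, -3.139]
force: [0.1, 0.1, -0.7]
width: 0.0255
gripper_force: 19.9
```

Request:
{"name": "apply_moves", "arguments": {
  "steps": [
    {"translation": [0, 0, -0.03], "rotation": [0, 0, 0]},
    {"translation": [0, 0, -0.06], "rotation": [0, 0, 0]},
    {"translation": [0, 0, -0.1], "rotation": [0, 0, 0]},
    {"translation": [0, 0, -0.14], "rotation": [0, 0, 0]},
    {"translation": [0, 0, -0.18], "rotation": [0, 0, 0]},
    {"translation": [0, 0, -0.22], "rotation": [0, 0, 0]},
    {"translation": [0, 0, -0.25], "rotation": [0, 0, 0]},
    {"translation": [0, 0, -0.28], "rotation": [0, 0, 0]},
    {"translation": [0, 0, -0.3], "rotation": [0, 0, 0]},
    {"translation": [0, 0, -0.3], "rotation": [0, 0, 0]}
  ]
}}

```text
t: 20.5
eef_pos: [0.4083, 0.3257, 0.0636]
ee_rot: [-3.14, -0.001, -3.141]
force: [-0.2, -1.3, 0.6]
width: 0.026
gripper_force: 19.9
```

Run:
```python
from h import *
s=grab_frame('scene');t=grab_frame('top');st=get_state();print(st['eef_pos'],st['ee_rot'],st['width'],st['q'])
o=np.zeros((480,780,3),np.uint8); o[:400,:480]=cv2.resize(s[120:220,300:420],None,fx=4,fy=4); o[:330,485:755]=cv2.resize(t[170:280,100:190],None,fx=3,fy=3)
cv2.imwrite("pics/c8.png",np.clip(o*1.6,0,255).astype(np.uint8))
```

```text
[0.40872562 0.32626808 0.06478101] [-3.14136894e+00 -3.66419568e-06 -3.14095478e+00] 0.02575417889379593 [ 1.04926906e+00  2.78649175e-01 -5.27025481e-01  1.56477828e-04
 -7.65317405e-01 -2.61954037e+00]
```

View pics/c8.png

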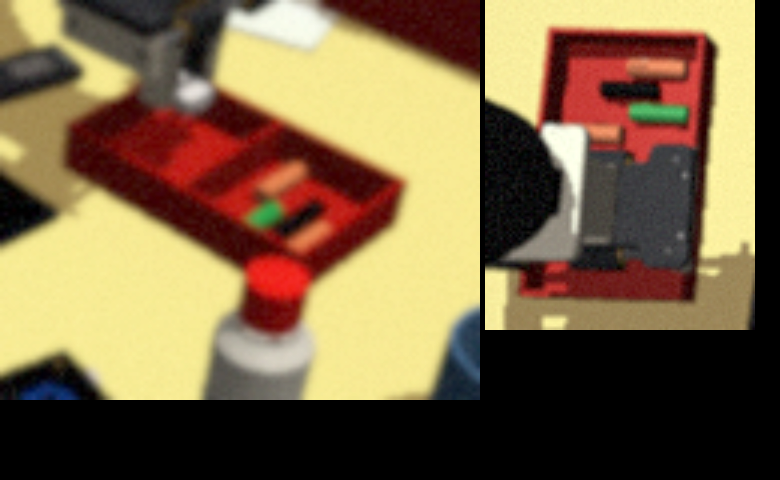

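The cell is held over the empty compartment: it is the white block at (192,95) in the scene crop, and the top crop shows the hand centred there.

Request:
{"name": "apply_moves", "arguments": {
  "steps": [
    {"translation": [0, 0, -0.04], "rotation": [0, 0, 0]},
    {"translation": [0, 0, -0.08], "rotation": [0, 0, 0]},
    {"translation": [0, 0, -0.12], "rotation": [0, 0, 0]},
    {"translation": [0, 0, -0.16], "rotation": [0, 0, 0]},
    {"translation": [0, 0, -0.19], "rotation": [0, 0, 0]},
    {"translation": [0, 0, -0.205], "rotation": [0, 0, 0]},
    {"translation": [0, 0, -0.215], "rotation": [0, 0, 0]},
    {"translation": [0, 0, -0.222], "rotation": [0, 0, 0]},
    {"translation": [0, 0, -0.225], "rotation": [0, 0, 0]},
    {"translation": [0, 0, -0.225], "rotation": [0, 0, 0]}
  ]
}}

```text
t: 21.43
eef_pos: [0.4087, 0.3263, 0.0087]
ee_rot: [3.141, 0.0, -3.141]
force: [0.3, 0.9, -0.4]
width: 0.0256
gripper_force: 19.9
```

Request:
{"name": "apply_moves", "arguments": {
  "steps": [
    {"translation": [0, 0, -0.002], "rotation": [0, 0, 0]},
    {"translation": [0, 0, -0.004], "rotation": [0, 0, 0]},
    {"translation": [0, 0, -0.006], "rotation": [0, 0, 0]},
    {"translation": [0, 0, -0.008], "rotation": [0, 0, 0]},
    {"translation": [0, 0, -0.008], "rotation": [0, 0, 0]},
    {"translation": [0, 0, -0.008], "rotation": [0, 0, 0]},
    {"translation": [0, 0, -0.008], "rotation": [0, 0, 0]},
    {"translation": [0, 0, -0.008], "rotation": [0, 0, 0]},
    {"translation": [0, 0, -0.008], "rotation": [0, 0, 0]},
    {"translation": [0, 0, -0.008], "rotation": [0, 0, 0]}
  ]
}}

```text
t: 22.27
eef_pos: [0.4087, 0.3264, 0.007]
ee_rot: [3.141, 0.0, -3.141]
force: [-1.5, -1.2, 5.8]
width: 0.0259
gripper_force: 19.9
```

Request:
{"name": "apply_moves", "arguments": {
  "steps": [
    {"translation": [0, 0, 0], "rotation": [0, 0, 0]},
    {"translation": [0, 0, 0], "rotation": [0, 0, 0]},
    {"translation": [0, 0, 0], "rotation": [0, 0, 0]},
    {"translation": [0, 0, 0], "rotation": [0, 0, 0]},
    {"translation": [0, 0, 0], "rotation": [0, 0, 0]},
    {"translation": [0, 0, 0], "rotation": [0, 0, 0]},
    {"translation": [0, 0, 0], "rotation": [0, 0, 0]},
    {"translation": [0, 0, 0], "rotation": [0, 0, 0]},
    {"translation": [0, 0, 0], "rotation": [0, 0, 0]},
    {"translation": [0, 0, 0], "rotation": [0, 0, 0]}
  ],
  "jaw": 0.1
}}

```text
t: 23.1
eef_pos: [0.4086, 0.3262, 0.0065]
ee_rot: [-3.142, -0.0, -3.141]
force: [-0.1, 0.3, 0.4]
width: 0.0391
gripper_force: 0.0
```

Request:
{"name": "apply_moves", "arguments": {
  "steps": [
    {"translation": [0, 0, 0.04], "rotation": [0, 0, 0]},
    {"translation": [0, 0, 0.08], "rotation": [0, 0, 0]},
    {"translation": [0, 0, 0.14], "rotation": [0, 0, 0]},
    {"translation": [0, 0, 0.22], "rotation": [0, 0, 0]},
    {"translation": [0, 0, 0.32], "rotation": [0, 0, 0]},
    {"translation": [0, 0, 0.42], "rotation": [0, 0, 0]},
    {"translation": [0, 0, 0.54], "rotation": [0, 0, 0]},
    {"translation": [0, 0, 0.66], "rotation": [0, 0, 0]},
    {"translation": [0, 0, 0.78], "rotation": [0, 0, 0]},
    {"translation": [0, 0, 0.8], "rotation": [0, 0, 0]}
  ]
}}

```text
t: 23.93
eef_pos: [0.4105, 0.328, 0.2136]
ee_rot: [3.134, 0.006, -3.14]
force: [0.1, 0.3, 0.3]
width: 0.0395
gripper_force: 0.0
```

Run:
```python
from h import *
s=grab_frame('scene')
o=np.zeros((590,790,3),np.uint8); o[:315,:420]=cv2.resize(s,(420,315)); o[315:575,:312]=cv2.resize(s[130:195,310:388],None,fx=4,fy=4); o[:510,430:790]=cv2.resize(s[235:405,70:230],(360,383))[:383].repeat(1,0) if 0 else cv2.resize(s[235:405,70:230],(360,510))
cv2.imwrite("pics/c9.png",np.clip(o*1.5,0,255).astype(np.uint8))
```

```text
(no output)
```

View pics/c9.png

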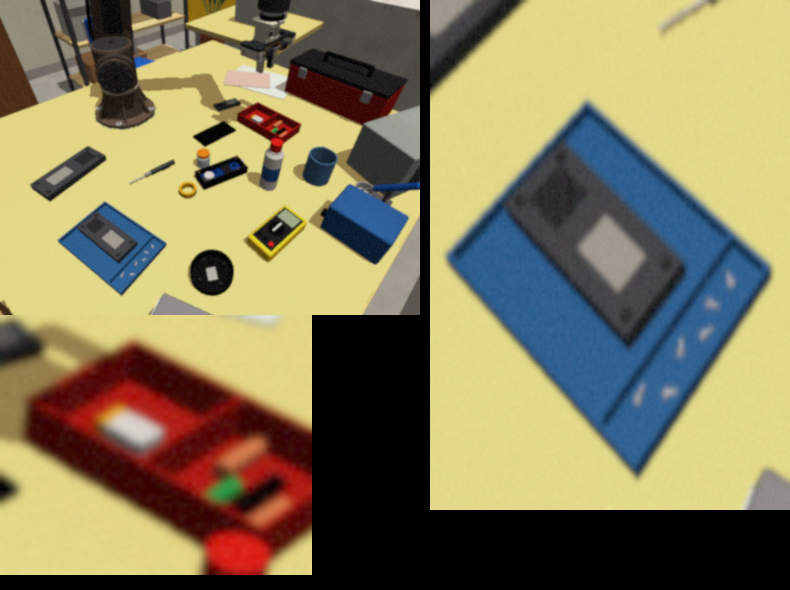

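The cell lies flat in the empty compartment (crop (130,430)), the cover lies flat in the wide bay (600,245), the gripper is clear, and everything else stands as it was.

```bash
python3 -c "
from station import *
print(job_done())"
```

```text
the job is handed in; nothing more can be done
None
```

The cover is flat in the blue tray's wide bay and the cell is flat in the red box's empty compartment; both are released, the radio and other things look undisturbed, and the job is handed in at about 24 s (no verdict was returned).

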